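# Prop the instrument hood open

### The arm

A 6-joint arm with a two-finger parallel gripper is mounted at the origin on the work surface. World frame = base frame: x ahead of the robot, y to its left, z up, the work surface at z = 0. Lengths are in m, angles in rad, forces in N, time in s.
With the tool pointing down it reaches from about 0.35 to 0.925 m from the base axis. Payload 6.4 kg.
Tool frame: the origin (TCP) lies at the very end of the fingers, on their centre line; the grasp point (between the pads) lies 19 mm behind it (arm.tcp_to_grasp is the distance from the TCP to the grasp point, in m); z points along the fingers, y is the direction in which the jaws open and shut (so a half turn about z gives the same grasp; the last joint's range is limited). The gripper opens to 94 mm and grips with 3 to 60 N. Pads are 16 mm wide; open, the fingers measure 119 mm over their backs; the gripper's body (75 mm by 177 mm) begins 78 mm behind the grasp point.
Start: joints at [1.073, 0.245, 1.558, -0, 1.339, -0.174], TCP at [0.207, 0.616, 0.205] pointing down, gripper open.
Joint ranges: [-3.13, 3.13], [-1.02, 2.26], [0.13, 2.54], [-0.95, 4.09], [0.21, 2.88], [-2.74, 2.74]. Speed limits (rad/s): [2.57, 2.57, 3.14, 3.14, 3.14, 3.14].

### API

Orientations are given as a 3x3 rotation matrix whose columns are the frame's x, y, z axes.
In Python, from rig import arm gives the robot as it stands. Calls block until the motion is done:
- arm.movep(position, orientation): joint-space move of the TCP to a pose.
- arm.move_l(position, attitude=None, v=0.15): straight line of the TCP; attitude=None keeps the orientation; v is the mean speed in m/s.
- arm.goto_joints(angles): joint-space move.
- arm.let_go() and arm.close_gripper(squeeze=None): open the fingers fully, or close them until they stop; squeeze is the grip in N (None keeps the last).
- arm.wait(seconds).
- arm.solve_ik(position, orientation): joint angles nearest the present ones, or None.
- arm.observe(): the state.
- arm.read_camera(name): name is "scene" or "side" or "wrist"; returns the picture (384x512x3 uint8, red, green, blue); there is no depth.
- arm.get_calibration(name): a dict with "K" (3x3 intrinsics, pixels), "dist_coeffs" ([k1, k2, p1, p2, k3] as OpenCV has them; the pictures are not rectified), "R" (3x3) and "t" (3): a world point X has camera coordinates R X + t; the wrist camera has in their place "mount" (4x4, takes a point from camera to tool coordinates, whose origin is the TCP and whose axes are the flange's). Camera axes: x right, y down, z forward; pixel columns grow to the right and rows downward; lengths in m; the calibration is good to about 2 mm. A picture is of the moment at which its call begins: read the wrist's pose just before it. get_calibration takes no time and is no camera call.
A pose or a line that the arm cannot do raises arm.IKError and nothing moves.
- arm.close_job(): hands the job in, once; it reports no verdict.
The state is a dict: "t": time; "joints": joint angles; "joint_vel": joint speeds; "joint_torque": joint torques, N m; "position": TCP position; "orientation": TCP orientation; "wrist_force": force on the tool from outside, world axes, zero at the start; "moment": the same for the moment, N m; "finger_gap": finger opening in m.
Only numpy, scipy, OpenCV 4.12 (cv2) and the standard library are available. Lean on these libraries where they do the work, as an engineer would, in place of code of your own. Each camera call takes 0.05 s, during which the arm holds its last target.

### The job

Open the white instrument module's hood for service: swing its prop rod (the steel rod with the orange sleeve, on the module's side) up from below so that it lifts the hood, until the pin at its end drops into the pocket of the orange socket shoe under the hood's edge and carries the hood there by itself. Feel for the stop and do not force the rod, and leave the bottle, the beaker, the loose cap and the vial rack beside the module standing where they are.

Things in the scene. Friction and masses are not known exactly. Their poses are not given: they have to be found in the camera images.
- module: The instrument to work on: white laboratory module fixed to the bench, 380 mm deep (its x), 260 mm wide (its y), 124 mm high, open on top under its hood. Origin: centre of its underside; z up; its front (dark window) faces its own -x. The prop rod is on its left (+y) side.
- hood: The module's white hood, 370 x 260 x 45 mm, about 0.6 kg (hidden, varies by a quarter), hinged along the module's rear top edge. The hinge line lies at module x 170, z 125 mm; the origin is 180 mm in front of it, on the underside. Closed, its axes are the module's; it opens by turning about +y (front rises), to 0.5 to 0.8 rad when propped. Free hinge: it falls shut unless held up.
- flange (a point): Front end of the grey flange along the hood's left side, middle of its underside. The flange is 28 mm wide and 6 mm thick, at hood y 130 to 158 mm, from this end (hood x -180 mm) back to the hinge (hood x 180 mm); its underside is the hood's z = 0 plane. The rod's pin slides rearward along it and so lifts the hood.
- prop: The prop rod: steel, 10 mm thick, 190 mm long, orange sleeve near its free end. Origin on its pivot, at module (10, 170, 50) mm; it runs from there along its own -x, 40 mm off the side panel, free all round. Flat it points to the module's front; it swings up about +y in a vertical plane, starting 0.03 to 0.25 rad above flat. The stiff pivot holds the rod's weight, not the hood's.
- pin (a point): Centre of the rod's cross pin: 12 mm thick, at the rod's free end 190 mm from the pivot, reaching 36 mm from the rod toward the module, under the flange. This point is 25.5 mm inward of the rod's axis. Only the pin meets the flange and the shoe. The rod is 1.4 to 1.8 rad above flat when the pin is home.
- shoe: The orange socket shoe under the flange (its clamp plate shows on top), fixed 170 to 210 mm from the hood's hinge. Origin: middle of its pocket on the flange's underside, axes as the hood's. Pocket 22 mm long, open below. In front of it a 30 mm ramp rises to a wall 10 mm deep: the pin climbs it, passes the crest and the hood drops 10 mm onto it. Behind it a wall 26 mm deep is a hard stop.
- socket (a point): The pin's centre when home in the pocket: 6 mm below the shoe's origin. Pushed on, the pin meets the rear wall and the push rises steeply; let go, it settles against the front wall, 5 mm in front of this point. Swinging the rod takes up to about 15 N at 135 mm from the pivot; above 50 N it counts as forced.
- bottle: Bystander, leave it: clear bottle with blue cap, 68 mm diameter, 140 mm high; origin under its centre.
- beaker: Bystander, leave it: clear open beaker, 76 mm diameter, 95 mm high; origin under its centre.
- cap: Bystander, leave it: loose blue screw cap, 56 mm diameter, 22 mm high; origin under its centre.
- rack: Bystander, leave it: blue vial rack 70 x 130 x 46 mm; origin under its centre.

How it is judged:
At the end, for the whole second after the job is handed in: The pin's centre lies within 10 mm of the socket point (in the pocket), the hood is open more than 0.45 rad and rests on the rod with more than 1 N, hood and rod are at rest (under 0.05 rad/s), and no bystander was moved more than 30 mm (distance between pin and socket below 0.01 m and contact force between prop and hood above 1 N and angle between hood's own z axis and vertical above 0.45 rad and angular speed of each of hood, prop below 0.05 rad/s); the robot touches nothing.
It fails at once if the prop rod is pushed with more than 50 N (contact force between the arm and prop above 50 N).
It fails at once if a bystander on the bench is moved more than 30 mm (distance of any of bottle, beaker, cap, rack from where it was at the start of the episode above 0.03 m).
It also fails if it takes over 53 s, if anything falls off the work surface, if the arm or the gripper's body presses on something with over 40 N, if the wrist force passes 120 N, or if a joint passes its speed limit or range.

## Working session

There is one attempt and no reset: what is moved stays moved. The work goes in short steps, each a Python script; the robot and the scene stay as the last script left them, time stands still between calls to the robot, and variables do not carry over. Pictures are saved under pics/ and viewed, and the job is handed in when it is done.

```bash
ls; mkdir -p pics; python3 - <<'E'
from rig import arm
import cv2, numpy as np
np.set_printoptions(precision=4,suppress=True)
for n in ["scene","side","wrist"]:
    cv2.imwrite(f"pics/{n}0.png",arm.read_camera(n)[:,:,::-1])
    print(n,arm.get_calibration(n))
o=arm.observe();print(o)
E
```

```text
pics
scene {'K': array([[436.6153,   0.    , 253.6392],
       [  0.    , 436.6153, 191.2422],
       [  0.    ,   0.    ,   1.    ]]), 'dist_coeffs': array([-0.0174,  0.    ,  0.    ,  0.    ,  0.    ]), 'R': array([[ 0.83  ,  0.5575, -0.0176],
       [ 0.3407, -0.5318, -0.7753],
       [-0.4415,  0.6375, -0.6314]]), 't': array([-0.4773, -0.0605,  1.183 ])}
side {'K': array([[491.687 ,   0.    , 256.1106],
       [  0.    , 491.687 , 198.2778],
       [  0.    ,   0.    ,   1.    ]]), 'dist_coeffs': array([-0.0804,  0.    ,  0.    ,  0.    ,  0.    ]), 'R': array([[ 0.7526, -0.6584, -0.0063],
       [-0.4859, -0.5489, -0.6802],
       [ 0.4444,  0.515 , -0.733 ]]), 't': array([-0.3001,  0.374 ,  1.0124])}
wrist {'K': array([[266.9143,   0.    , 258.6238],
       [  0.    , 266.9143, 190.4347],
       [  0.    ,   0.    ,   1.    ]]), 'dist_coeffs': array([-0.027,  0.   ,  0.   ,  0.   ,  0.   ]), 'mount': array([[ 0.0011, -0.9648, -0.2631,  0.0763],
       [ 1.    ,  0.0012, -0.0002, -0.0006],
       [ 0.0005, -0.2631,  0.9648, -0.1793],
       [ 0.    ,  0.    ,  0.    ,  1.    ]])}
{'t': 0.15, 'joints': array([ 1.0729,  0.2457,  1.5587,  0.    ,  1.3387, -0.1741]), 'joint_vel': array([ 0.0012, -0.0009, -0.0032, -0.0013, -0.002 ,  0.0004]), 'joint_torque': array([  0.0009, -41.6267, -31.4984,   0.0686,   0.0316,  -0.0001]), 'position': array([0.2066, 0.6158, 0.2046]), 'orientation': array([[-0.9481,  0.3181, -0.0007],
       [ 0.3181,  0.9481, -0.0013],
       [ 0.0003, -0.0014, -1.    ]]), 'wrist_force': array([-0.2946, -0.3781, -0.1748]), 'moment': array([ 0.0073, -0.0135,  0.0128]), 'finger_gap': 0.0933716543156891}
```

View pics/scene0.png

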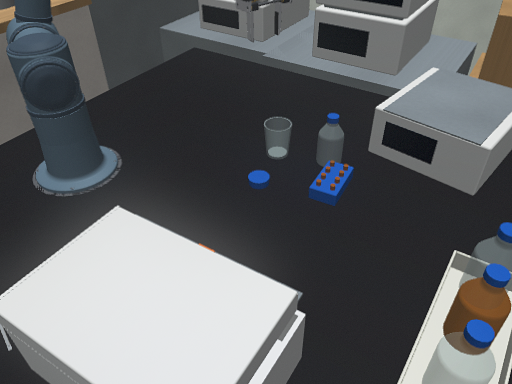

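View pics/side0.png

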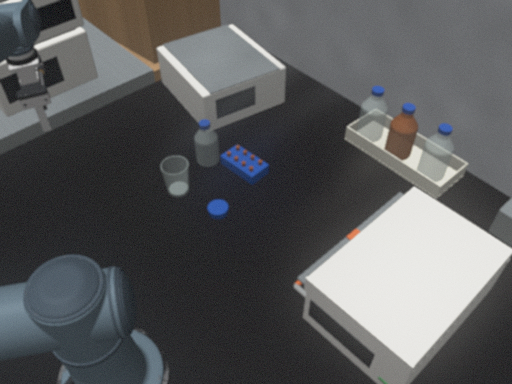

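View pics/wrist0.png

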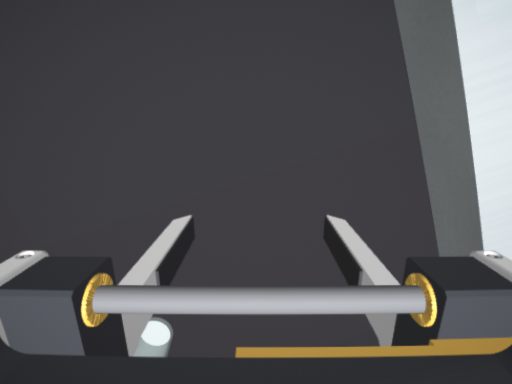

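```bash
python3 - <<'E'
import cv2
s=cv2.imread("pics/side0.png")[170:384,280:512]; cv2.imwrite("pics/side0z.png",cv2.resize(s,None,fx=3.2,fy=2.8*1.143,interpolation=cv2.INTER_CUBIC)[:600])
s=cv2.imread("pics/scene0.png")[200:384,0:320]; cv2.imwrite("pics/scene0z.png",cv2.resize(s,None,fx=2.5,fy=2.5,interpolation=cv2.INTER_CUBIC))
E
```

```text
(no output)
```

View pics/side0z.png

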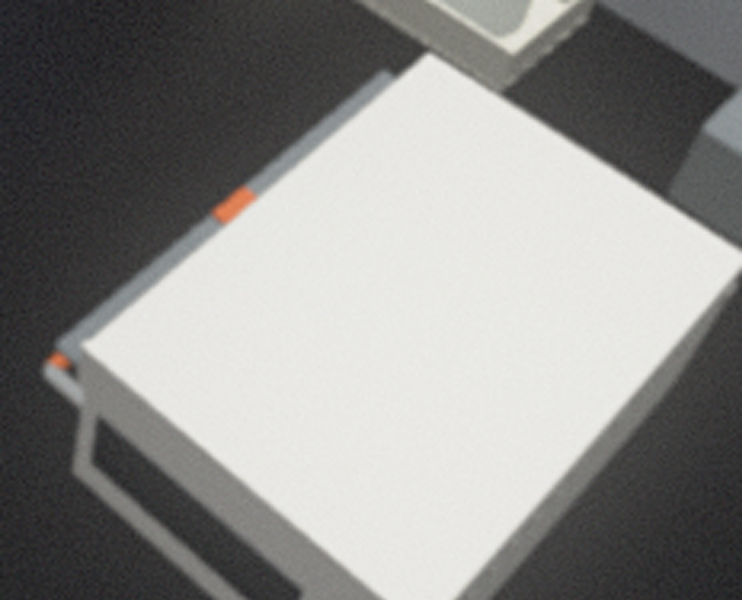

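View pics/scene0z.png

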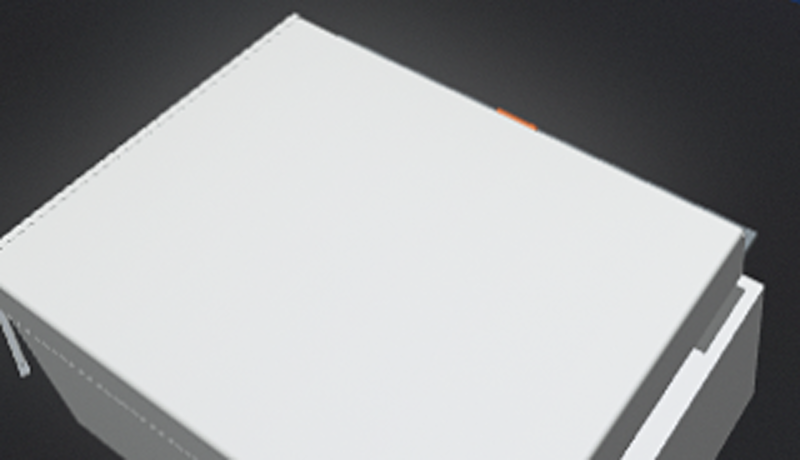

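```bash
cat > h.py <<'E'
import numpy as np, cv2
from scipy.optimize import least_squares
from rig import arm
np.set_printoptions(precision=4,suppress=True)
def proj(n,X):
    c=arm.get_calibration(n); r,_=cv2.Rodrigues(c["R"])
    return cv2.projectPoints(np.array(X,float).reshape(-1,1,3),r,c["t"],c["K"],c["dist_coeffs"])[0].reshape(-1,2)
def ray(n,px):
    c=arm.get_calibration(n)
    u=cv2.undistortPoints(np.array([[px]],float),c["K"],c["dist_coeffs"])[0,0]
    return -c["R"].T@c["t"], c["R"].T@np.array([u[0],u[1],1])
def onplane(n,px,z):
    C,d=ray(n,px); return C+d*(z-C[2])/d[2]
def rz(a): return np.array([[np.cos(a),-np.sin(a),0],[np.sin(a),np.cos(a),0],[0,0,1]])
E
python3 - <<'E'
from h import *
for n,px in [("side",(414.4,187.2)),("side",(305.6,278.4)),("side",(511.9,250.6)),("scene",(118,206)),("scene",(297.2,292.8))]:
    print(n,px,onplane(n,px,0.17))
obs=[("side",(414.4,187.2),(1,130)),("side",(305.6,278.4),(0,130)),("side",(511.9,250.6),(1,-130)),("scene",(118,206),(0,130)),("scene",(297.2,292.8),(1,130))]
def f(p,full=False):
    R=rz(p[2]);r=[]
    for n,px,(e,y) in obs:
        x=p[3]+.37*e
        r.append(proj(n,R@[x,y/1e3,.17]+[p[0],p[1],0])[0]-px)
    return np.ravel(r)
# p3 degenerate with p0: fix
for x0 in (-.195,-.2):
    s=least_squares(lambda q:f([*q,x0]),[.7,-.4,-.3]); print(x0,s.x,s.fun)
for n in("side","scene"):
    c=arm.get_calibration(n);print(-c["R"].T@c["t"])
a=onplane("side",(353.75,234),.133);b=onplane("side",(300,284),.07)
R=rz(s.x[2])
print(R.T@(a-[*s.x[:2],0]),R.T@(b-[*s.x[:2],0]))
E
```

```text
side (414.4, 187.2) [ 0.7596 -0.1543  0.17  ]
side (305.6, 278.4) [ 0.3881 -0.1635  0.17  ]
side (511.9, 250.6) [ 0.764  -0.4076  0.17  ]
scene (118, 206) [ 0.3886 -0.1636  0.17  ]
scene (297.2, 292.8) [ 0.7601 -0.1553  0.17  ]
-0.195 [ 0.5874 -0.2875  0.0279] [-0.7701 -0.1755  0.1055 -0.3556  2.5451  0.8915  0.3155 -0.1146  0.0753
 -1.623 ]
-0.2 [ 0.5924 -0.2874  0.0279] [-0.7701 -0.1755  0.1055 -0.3556  2.5451  0.8915  0.3155 -0.1146  0.0753
 -1.623 ]
[-0.0423 -0.5137  0.9946]
[ 0.9391 -0.5203  0.6916]
[-0.0161  0.152   0.133 ] [-0.1672  0.1689  0.07  ]
```

```bash
python3 - <<'E'
from h import *
yaw=.0234
# left edge pts
A=np.array([.3883,-.16355]);B=np.array([.75985,-.1548])
R=rz(yaw); mid=(A+B)/2
print("mod corner rear-left z.124", onplane("scene",(305.2,314.8),.124), "hood corner",B)
for hx in (-10,-15):
    c=mid-(R[:2,:2]@[hx/1e3,.13]); print(hx,c, R.T@(onplane("scene",(305.2,314.8),.124)-[*c,0]),
      [R.T@(onplane("side",p,.131)-[*c,0]) for p in [(280+388/3.2,170+72/3.2),(280+60/3.2,170+345/3.2)]])
    # rod end on plane y=170
    for p in [(280+45/3.2,170+368/3.2),(280+58/3.2,170+361/3.2),(280+50/3.2,170+360/3.2)]:
        C,d=ray("side",p); C=R.T@(C-[*c,0]);d=R.T@d; X=C+d*(.170-C[1])/d[1]; print(X, np.arctan2(X[2]-.05,.01-X[0]),np.hypot(X[2]-.05,.01-X[0]))
for n,p,z in [("beaker",(177,190),0),("bottle",(207,163),0),("cap",(218,208),.022),("rack",(245,161),.046)]: print(n,onplane("side",p,z))
for n,p,z in [("beaker",(277,154),0),("bottle",(329,162),0),("cap",(259,176),.022),("rack",(332,180),.046)]: print(n,onplane("scene",p,z))
E
```

```text
mod corner rear-left z.124 [ 0.7749 -0.1526  0.124 ] hood corner [ 0.7599 -0.1548]
-10 [ 0.5871 -0.2889] [0.191  0.1319 0.124 ] [array([0.175 , 0.1582, 0.131 ]), array([-0.1847,  0.1569,  0.131 ])]
[-0.182   0.17    0.0859] 0.18484827401677933 0.19533598849744357
[-0.169   0.17    0.0809] 0.17091771747163667 0.18161362179772989
[-0.1776  0.17    0.0911] 0.21574761229289588 0.19202056024509614
-15 [ 0.5921 -0.2888] [0.186  0.1319 0.124 ] [array([0.17  , 0.1582, 0.131 ]), array([-0.1897,  0.1569,  0.131 ])]
[-0.187   0.17    0.0859] 0.18025912641577518 0.20025291792849775
[-0.174   0.17    0.0809] 0.16635877868825413 0.18654270579047993
[-0.1826  0.17    0.0911] 0.21031158864611818 0.19690755268195462
beaker [0.4149 0.3565 0.    ]
bottle [0.5456 0.3889 0.    ]
cap [0.4485 0.2102 0.022 ]
rack [0.6041 0.2821 0.046 ]
beaker [0.4185 0.3503 0.    ]
bottle [0.5579 0.3933 0.    ]
cap [0.4482 0.214  0.022 ]
rack [0.6226 0.269  0.046 ]
```

```bash
cat >> h.py <<'E'
c0=np.array([.587,-.289,0]); yaw=.0234; RM=rz(yaw)
P=np.array([.01,.17,.05])
def tool(tilt,spin=0):
    # module frame: tool z = -y tilted down; tool x = up-ish
    z=np.array([0,-np.cos(tilt),-np.sin(tilt)])
    x=np.array([0,-np.sin(tilt),np.cos(tilt)]); y=np.cross(z,x)
    M=np.column_stack([x,y,z])@rz(spin)
    return RM@M
def peg(th,tilt=.3,r=.135,past=.014,extra=0,spin=0):
    """TCP position; 'past' = distance of TCP beyond rod axis plane along tool; extra=+ pushes further"""
    u=np.array([-np.cos(th),0,np.sin(th)]); n=np.array([np.sin(th),0,np.cos(th)])
    s=abs(np.sin(th));c=abs(np.cos(th))
    h=.008*c/np.cos(tilt)+.0125*s if spin%np.pi==0 else .0125*c/np.cos(tilt)+.008*s
    X=P+r*u-(.005+h-extra)*n
    T=RM.T@tool(tilt,spin)
    X=X+past*T[:,2]
    return c0+RM@X
E
python3 - <<'E'
from h import *
from scipy.optimize import fsolve
for D in (.17,.18,.186,.195,.21):
    def g(q):
        th,ph=q; s=np.array([.17-D*np.cos(ph)-.006*np.sin(ph)*0+ -.006*np.sin(ph)*0, 0]); 
        R=lambda v:np.array([v[0]*np.cos(ph)+v[1]*np.sin(ph), -v[0]*np.sin(ph)+v[1]*np.cos(ph)])
        s=np.array([.17,.125])+R(np.array([-D,-.006]))
        return s-np.array([.01-.19*np.cos(th),.05+.19*np.sin(th)])
    print(D,fsolve(g,[1.5,.6]))
for tilt in (0,.2,.35,.5,.7):
  for spin in (0,np.pi):
    r=[]
    for th in (.05,.17,.5,.9,1.2,1.5,1.8):
        q=arm.solve_ik(peg(th,tilt,spin=spin),tool(tilt,spin)); r.append(None if q is None else np.round(q,2))
    print(tilt,spin,*r,sep="\n  ")
E
```

```text
0.17 [1.741 0.756]
0.18 [1.6788 0.7179]
0.186 [1.641  0.6952]
0.195 [1.5834 0.6611]
0.21 [1.4851 0.6038]
0
  0
  None
  None
  None
  None
  None
  None
  None
0
  3.141592653589793
  None
  None
  None
  None
  None
  None
  None
0.2
  0
  None
  None
  None
  None
  None
  None
  None
0.2
  3.141592653589793
  None
  None
  None
  None
  None
  None
  None
0.35
  0
  None
  None
  None
  None
  None
  None
  None
0.35
  3.141592653589793
  None
  None
  None
  None
  None
  None
  None
0.5
  0
  None
  None
  None
  None
  None
  None
  None
0.5
  3.141592653589793
  None
  None
  None
  None
  None
  None
  None
0.7
  0
  None
  None
  None
  None
  None
  None
  None
0.7
  3.141592653589793
  None
  None
  None
  None
  None
  None
  [-0.05  0.29  1.76 -0.95  1.22  0.34]
```

```bash
python3 - <<'E'
from h import *
ths=(.17,.5,.9,1.3,1.6)
def ori(az,el,spin):
    z=np.array([np.cos(el)*np.cos(az),np.cos(el)*np.sin(az),-np.sin(el)])
    x=np.array([np.sin(el)*np.cos(az),np.sin(el)*np.sin(az),np.cos(el)]);y=np.cross(z,x)
    return np.column_stack([x,y,z])@rz(spin)
for el in (0.2,.4,.6,.8,1.0,1.2):
  print("el",el)
  for az in np.radians([-150,-130,-110,-90,-70,-50,-30,-10]):
    out=[]
    for th in ths:
        X=P+.135*np.array([-np.cos(th),0,np.sin(th)])-.015*np.array([np.sin(th),0,np.cos(th)])
        ok=[]
        for k in range(8):
            R=ori(az,el,k*np.pi/4)
            p=c0+RM@X+.015*R[:,2]
            if arm.solve_ik(p,R) is not None: ok.append(k)
        out.append("".join(map(str,ok)) or "-")
    print(int(np.degrees(az)),out)
E
```

```text
el 0.2
-150 ['0123456', '0123456', '0123456', '0123456', '0123456']
-130 ['0123456', '-', '-', '-', '-']
-110 ['-', '-', '-', '-', '-']
-90 ['-', '-', '-', '-', '-']
-70 ['-', '-', '-', '-', '-']
-50 ['0123457', '012345', '-', '-', '-']
-29 ['-', '-', '-', '0123457', '0123457']
-10 ['-', '-', '-', '-', '0123467']
el 0.4
-150 ['0123456', '0123456', '0123456', '0123456', '0123456']
-130 ['0123456', '0123456', '0123456', '0123456', '0123456']
-110 ['-', '-', '-', '-', '-']
-90 ['-', '-', '-', '-', '-']
-70 ['-', '-', '-', '-', '-']
-50 ['-', '-', '-', '-', '-']
-29 ['-', '-', '-', '0123456', '0123456']
-10 ['-', '-', '-', '0123467', '0123467']
el 0.6
-150 ['0123456', '0123456', '0123456', '0123456', '0123456']
-130 ['0123456', '0123456', '0123456', '0123456', '0123456']
-110 ['0123456', '0123456', '0123456', '0123456', '0123456']
-90 ['-', '-', '-', '-', '-']
-70 ['-', '-', '-', '-', '-']
-50 ['-', '-', '-', '-', '-']
-29 ['-', '-', '-', '-', '-']
-10 ['-', '-', '-', '0123567', '0123567']
el 0.8
-150 ['0123456', '0123456', '0123456', '0123456', '0123456']
-130 ['0123456', '0123456', '01
[... 609 characters left out ...]
234567', '1234567', '1234567']
-50 ['0234567', '0234567', '0234567', '0234567', '0234567']
-29 ['0134567', '0134567', '0134567', '0134567', '0134567']
-10 ['0124567', '0124567', '0124567', '0124567', '0124567']
el 1.2
-150 ['0123456', '0123456', '0123456', '0123456', '0123456']
-130 ['0123456', '0123456', '0123456', '0123456', '0123456']
-110 ['1234567', '1234567', '1234567', '1234567', '1234567']
-90 ['1234567', '1234567', '1234567', '1234567', '1234567']
-70 ['0234567', '0234567', '0234567', '0234567', '0234567']
-50 ['0234567', '0234567', '0234567', '0234567', '0234567']
-29 ['0134567', '0134567', '0134567', '0134567', '0134567']
-10 ['0124567', '0124567', '0124567', '0134567', '0134567']
```

```bash
cat >> h.py <<'E'
def ori(az,el):
    z=np.array([np.cos(el)*np.cos(az),np.cos(el)*np.sin(az),-np.sin(el)])
    x=np.array([np.sin(el)*np.cos(az),np.sin(el)*np.sin(az),np.cos(el)])
    return np.column_stack([x,np.cross(z,x),z])
TR=ori(np.radians(-110),.6)
def tcp(th,extra=0,r=.135,past=.020,R=TR):
    Q=RM.T@R
    u=np.array([-np.cos(th),0,np.sin(th)]); n=np.array([np.sin(th),0,np.cos(th)])
    w=Q[:,2]; m=np.cross(u,w); m/=np.linalg.norm(m); m*=np.sign(m@n)
    h=.008*abs(m@Q[:,0])+.0125*abs(m@Q[:,1])
    X=P+r*u-(.005+h)*m+extra*n+past*w
    return c0+RM@X
E
python3 - <<'E'
from h import *
o=arm.observe()
print(arm.solve_ik([.2,.6,.42],o["orientation"]))
w=tcp(.17)-TR[:,2]*.15
for p in (tcp(.17,-.02)-TR[:,2]*.25,tcp(.17,-.02)-TR[:,2]*.1,tcp(.17,-.02),tcp(.17),tcp(.5),tcp(1),tcp(1.5),tcp(1.75),tcp(1.85)): print(p,arm.solve_ik(p,TR))
E
```

```text
[ 1.0701  0.1199  1.318   0.      1.7051 -0.177 ]
[0.5191 0.0668 0.17  ] [ 0.2724  0.4446  1.6126 -0.7476  1.7323 -2.3865]
[ 0.4767 -0.0496  0.0853] [ 0.0977  0.4237  1.8363 -0.8435  1.4868 -2.344 ]
[ 0.4485 -0.1271  0.0288] [-0.0429  0.4592  1.937  -0.9475  1.322  -2.3012]
[ 0.4519 -0.127   0.0485] [-0.0425  0.4226  1.9357 -0.9398  1.3446 -2.3327]
[ 0.4617 -0.1253  0.0908] [-0.0384  0.3546  1.9193 -0.9236  1.3973 -2.4   ]
[ 0.5007 -0.1247  0.1436] [-0.0348  0.3342  1.8194 -0.9087  1.4729 -2.4945]
[ 0.5612 -0.1276  0.1722] [-0.0361  0.4099  1.6554 -0.9043  1.5265 -2.5649]
[ 0.5933 -0.1295  0.1748] [-0.0372  0.4704  1.5666 -0.904   1.5432 -2.5878]
[ 0.6061 -0.1306  0.1738] [-0.038   0.4973  1.5309 -0.9042  1.5481 -2.5951]
```

```bash
sed -i 's/radians(-110),.6/radians(-117),.6/' h.py; python3 - <<'E'
from h import *
for e in (-.02,0): print(arm.solve_ik(tcp(.17,e),TR))
for th in (.6,1.1,1.5,1.8): print(arm.solve_ik(tcp(th),TR))
pre=tcp(.17,-.018)-TR[:,2]*.12
o=arm.observe()
arm.move_l([.21,.6,.42],v=.4)
arm.close_gripper(10)
hi=tcp(.17,-.02)-TR[:,2]*.25+[0,0,.2]
arm.movep(hi,TR)
arm.move_l(pre,v=.3)
o=arm.observe();print(o["t"],o["position"],pre,o["wrist_force"],o["finger_gap"])
for n in ("side","scene"): cv2.imwrite(f"pics/{n}1.png",arm.read_camera(n)[:,:,::-1])
cv2.imwrite("pics/wrist1.png",arm.read_camera("wrist")[:,:,::-1])
E
python3 - <<'E'
import cv2,numpy as np
a=cv2.imread("pics/side1.png");b=cv2.imread("pics/wrist1.png")
cv2.imwrite("pics/j1.png",cv2.resize(np.hstack([a[:,140:],b]),None,fx=.9,fy=.9))
E
```

```text
[-0.0584  0.4953  1.8808 -0.876   1.3922 -2.2717]
[-0.0578  0.4604  1.8792 -0.871   1.4159 -2.2999]
[-0.0522  0.3839  1.8476 -0.8578  1.4894 -2.3798]
[-0.0478  0.3882  1.7282 -0.8518  1.5676 -2.4643]
[-0.0476  0.4577  1.5896 -0.8527  1.6133 -2.5163]
[-0.0479  0.5317  1.4807 -0.8543  1.6361 -2.5428]
5.6333 [ 0.4933 -0.0367  0.0999] [ 0.4919 -0.0371  0.0984] [ 0.8453 -0.6406 -0.6938] 0.0005593089294840535
```

View pics/j1.png

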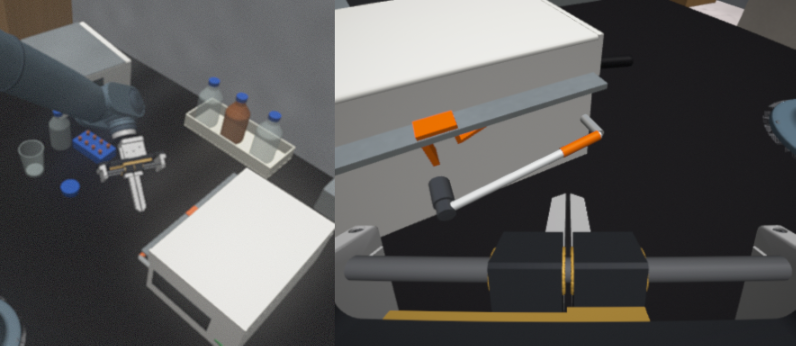

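```bash
python3 - <<'E'
import cv2
s=cv2.imread("pics/wrist1.png")[80:280,60:320]; cv2.imwrite("pics/w1z.png",cv2.resize(s,None,fx=3,fy=3,interpolation=cv2.INTER_CUBIC))
E
```

```text
(no output)
```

View pics/w1z.png

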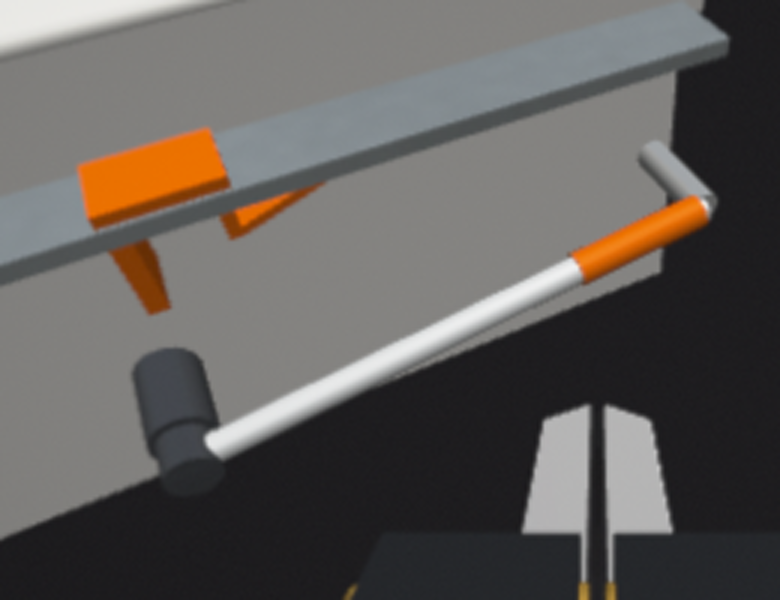

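```bash
cat >> h.py <<'E'
def wcam(pos,ori):
    c=arm.get_calibration("wrist"); T=np.eye(4);T[:3,:3]=ori;T[:3,3]=pos
    M=np.linalg.inv(T@c["mount"]); return c,M
def wproj(pos,ori,X):
    c,M=wcam(pos,ori); r,_=cv2.Rodrigues(M[:3,:3])
    return cv2.projectPoints(np.array(X,float).reshape(-1,1,3),r,M[:3,3],c["K"],c["dist_coeffs"])[0].reshape(-1,2)
def m2w(X): return c0+np.array(X)@RM.T
E
python3 - <<'E'
from h import *
o=arm.observe()
R,p=o["orientation"],o["position"]
z=lambda X:(wproj(p,R,m2w(X))-[60,80])*3
print("flange corner obs 727,40/ ", z([[-.19,.158,.131]]))
print("module bottom front-left obs(660,270)",z([[-.19,.13,0]]))
print("pivot", z([P,[.01,.18,.05]]))
for th in (.15,.17,.19,.21): print(th,z([[.01-.19*np.cos(th),.17,.05+.19*np.sin(th)]]), "obs 705,205")
print("clamp outer top edge obs (95,222),(228,180)", z([[x,.158,.135] for x in(-.04,-.03,-.02,-.01,0,.01,.02)]))
E
```

```text
flange corner obs 727,40/  [[735.669   35.6796]]
module bottom front-left obs(660,270) [[664.5939 269.2362]]
pivot [[195.8213 453.1886]
 [201.9177 477.9249]]
0.15 [[707.8713 195.9714]] obs 705,205
0.17 [[707.5305 188.2622]] obs 705,205
0.19 [[706.998 180.481]] obs 705,205
0.21 [[706.2677 172.6275]] obs 705,205
clamp outer top edge obs (95,222),(228,180) [[259.186  166.098 ]
 [220.1016 177.9647]
 [179.9814 190.1873]
 [138.8045 202.776 ]
 [ 96.5512 215.7413]
 [ 53.2044 229.0931]
 [  8.7492 242.8412]]
```

```bash
python3 - <<'E'
from h import *
pre=tcp(.13,-.016)
arm.move_l(pre,TR,v=.12)
arm.wait(.2)
o=arm.observe();print(o["t"],o["position"]-pre,o["wrist_force"]); F0=o["wrist_force"]
np.save("F0.npy",F0)
for e in np.arange(-.012,.013,.004):
    arm.move_l(tcp(.13,e),TR,v=.05); o=arm.observe(); print(e,o["t"],o["wrist_force"]-F0,(o["position"]-tcp(.13,e))*1e3)
    if np.linalg.norm(o["wrist_force"]-F0)>4: break
cv2.imwrite("pics/wrist2.png",arm.read_camera("wrist")[:,:,::-1])
E
```

```text
7.15 [0.0005 0.0003 0.0003] [ 0.6815  0.1127 -0.1921]
-0.012 7.4 [-0.5609 -0.3133 -0.0708] [0.4162 0.0625 0.4113]
-0.008 7.65 [-0.7004 -0.4913 -0.1744] [ 0.2566 -0.0058  0.293 ]
-0.004 7.9 [-1.2139 -0.2438  1.2583] [ 0.2326 -0.0143  0.2711]
0.0 8.15 [-1.5089  1.0998  0.0957] [-0.1345  0.0829  0.0542]
0.004 8.4 [-1.7528  0.9046 -0.1132] [-0.0532  0.0653  0.1726]
0.008 8.65 [-1.3088  0.4509 -0.4114] [0.0957 0.0185 0.2776]
0.012 8.9 [-0.4201  0.7847 -0.3678] [ 0.1765 -0.0158  0.3537]
```

View pics/wrist2.png

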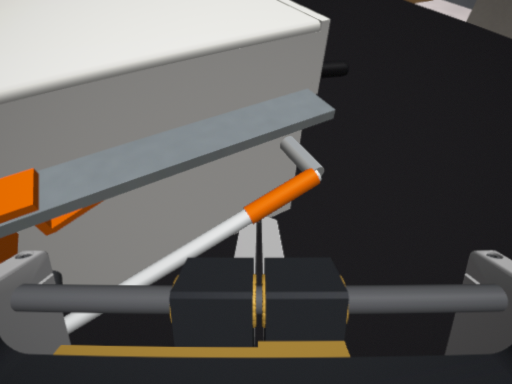

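```bash
python3 - <<'E'
from h import *
F0=np.load("F0.npy")
th=.13+.012/.135
while th<.95:
    th+=.06
    arm.move_l(tcp(th),TR,v=.06); o=arm.observe(); f=o["wrist_force"]-F0
    print(round(th,3),o["t"],f,round(np.linalg.norm(f),1))
    if np.linalg.norm(f)>22: break
cv2.imwrite("pics/wrist3.png",arm.read_camera("wrist")[:,:,::-1])
cv2.imwrite("pics/side3.png",arm.read_camera("side")[:,:,::-1])
E
python3 - <<'E'
import cv2,numpy as np
a=cv2.imread("pics/side3.png");b=cv2.imread("pics/wrist3.png")
cv2.imwrite("pics/j3.png",cv2.resize(np.hstack([a[:,140:],b]),None,fx=.9,fy=.9))
E
```

```text
0.279 9.2333 [-0.8322  1.3547 -0.3187] 1.6
0.339 9.5167 [-0.5588  0.744  -0.3287] 1.0
0.399 9.8 [-2.2891  2.9988 -3.5234] 5.2
0.459 10.0833 [-4.4316  5.2882 -4.4184] 8.2
0.519 10.3667 [-3.8873  6.2792 -4.4922] 8.6
0.579 10.65 [-3.5158  6.589  -5.3314] 9.2
0.639 10.9333 [-2.1665  6.0771 -4.4763] 7.9
0.699 11.2167 [-3.1755  7.5721 -5.6953] 10.0
0.759 11.5 [-4.0051  6.545  -5.1602] 9.2
0.819 11.7833 [-1.4717  8.0173 -7.2808] 10.9
0.879 12.0667 [-2.5104  9.1274 -7.2509] 11.9
0.939 12.35 [-3.0998  9.8991 -7.5837] 12.8
0.999 12.6333 [-2.695  10.6093 -7.1044] 13.0
```

View pics/j3.png

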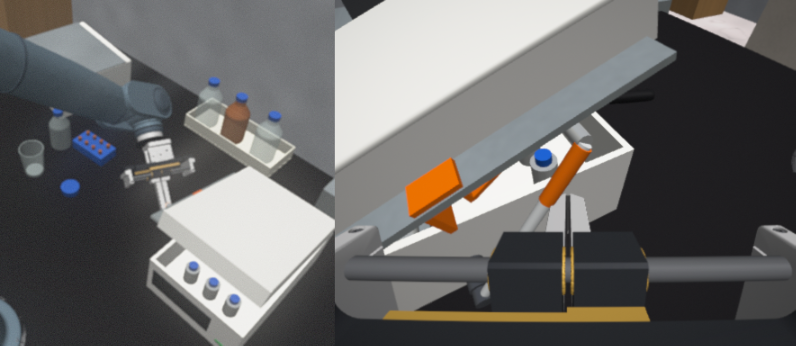

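```bash
python3 - <<'E'
from h import *
F0=np.load("F0.npy")
th=.999
while th<1.46:
    th+=.04 if th<1.3 else .025
    arm.move_l(tcp(th),TR,v=.05); o=arm.observe(); f=o["wrist_force"]-F0
    print(round(th,3),o["t"],f,round(np.linalg.norm(f),1))
    if np.linalg.norm(f)>26: break
cv2.imwrite("pics/wrist4.png",arm.read_camera("wrist")[:,:,::-1])
cv2.imwrite("pics/side4.png",arm.read_camera("side")[:,:,::-1])
E
python3 - <<'E'
import cv2,numpy as np
a=cv2.imread("pics/side4.png");b=cv2.imread("pics/wrist4.png")
cv2.imwrite("pics/j4.png",cv2.resize(np.hstack([a[:,140:],b]),None,fx=.9,fy=.9))
E
```

```text
1.039 12.9917 [-2.8789 11.7101 -7.8382] 14.4
1.079 13.25 [-5.6017 12.0934 -7.3911] 15.2
1.119 13.5083 [-5.0371 11.6891 -6.9722] 14.5
1.159 13.7667 [-5.0725 12.0905 -6.0145] 14.4
1.199 14.025 [-5.8213 12.4302 -6.0955] 15.0
1.239 14.2833 [-6.3495 11.6468 -5.0555] 14.2
1.279 14.5417 [-5.7758 13.0199 -4.8967] 15.1
1.319 14.8 [-5.8478 12.6444 -4.9801] 14.8
1.344 15.05 [-7.6768 13.2228 -4.7164] 16.0
1.369 15.3 [-8.1722 13.3993 -4.4931] 16.3
1.394 15.55 [-9.9355 13.3136 -3.5105] 17.0
1.419 15.8 [-9.967  14.2134 -4.8277] 18.0
1.444 16.05 [-10.2076  13.6291  -4.1614] 17.5
1.469 16.3 [-10.4444  13.4986  -3.6871] 17.5
```

View pics/j4.png

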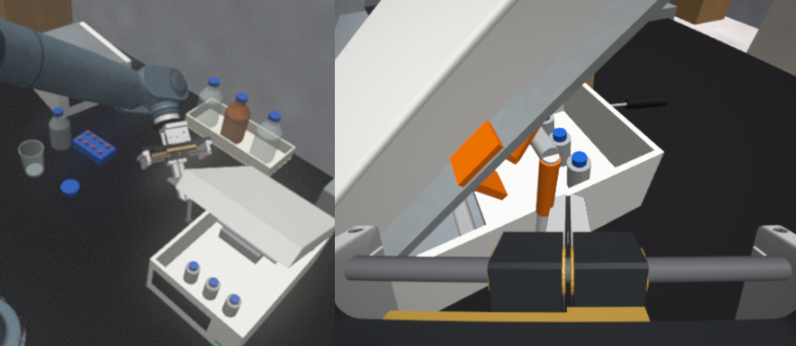

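```bash
python3 - <<'E'
from h import *
F0=np.load("F0.npy")
th=1.469; mx=0; dropped=False
while th<1.72:
    th+=.02
    arm.move_l(tcp(th),TR,v=.04); o=arm.observe(); f=o["wrist_force"]-F0; a=np.linalg.norm(f)
    print(round(th,3),o["t"],f,round(a,1))
    mx=max(mx,a)
    if a<.55*mx: print("drop"); break
    if a>30: print("high");break
cv2.imwrite("pics/wrist5.png",arm.read_camera("wrist")[:,:,::-1])
cv2.imwrite("pics/side5.png",arm.read_camera("side")[:,:,::-1])
E
python3 - <<'E'
import cv2,numpy as np
a=cv2.imread("pics/side5.png");b=cv2.imread("pics/wrist5.png")
cv2.imwrite("pics/j5.png",cv2.resize(np.hstack([a[:,140:],b]),None,fx=.9,fy=.9))
E
```

```text
1.489 16.65 [-10.9159  14.021   -4.0273] 18.2
1.509 16.9 [-10.4305  13.9869  -2.8401] 17.7
1.529 17.15 [-11.5734  13.0388  -3.7744] 17.8
1.549 17.4 [-10.3153  12.2025  -3.2689] 16.3
1.569 17.65 [-9.8942 11.6487 -2.7921] 15.5
1.589 17.9 [-7.6771  9.9875 -2.8615] 12.9
1.609 18.15 [-2.348   2.6264  0.0476] 3.5
drop
```

View pics/j5.png

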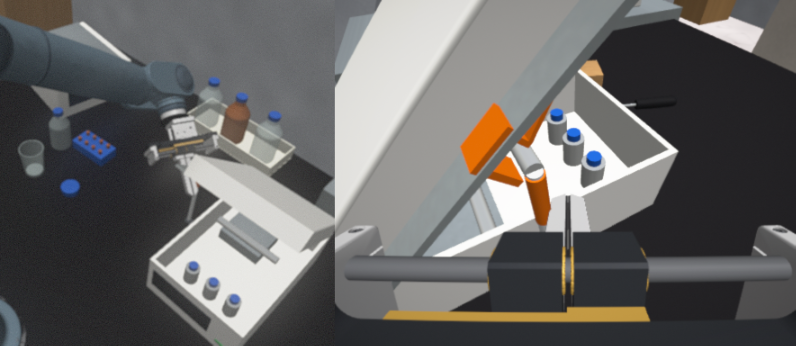

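```bash
python3 - <<'E'
from h import *
F0=np.load("F0.npy")
th=1.609
arm.wait(.2);o=arm.observe();print(o["t"],o["wrist_force"]-F0)
while th<1.70:
    th+=.01
    arm.move_l(tcp(th),TR,v=.02); o=arm.observe(); f=o["wrist_force"]-F0; a=np.linalg.norm(f)
    print(round(th,3),o["t"],f,round(a,1))
    if a>14: print("stop");break
cv2.imwrite("pics/wrist6.png",arm.read_camera("wrist")[:,:,::-1])
E
```

```text
18.45 [-1.2196  0.6088  0.0187]
1.619 18.7 [-4.6691  0.9528  3.1911] 5.7
1.629 18.95 [-7.0192  0.645   5.1424] 8.7
1.639 19.2 [-9.0907  2.7852  5.2641] 10.9
1.649 19.45 [-7.5433  1.3607  4.1643] 8.7
1.659 19.7 [-9.4878  2.2679  4.3483] 10.7
1.669 19.95 [-8.3062  2.3208  4.045 ] 9.5
1.679 20.2 [-8.471   2.0926  4.0104] 9.6
1.689 20.45 [-8.3547  2.2378  4.3679] 9.7
1.699 20.7 [-9.6419  2.963   4.8546] 11.2
1.709 20.95 [-12.3238   2.9445   5.4698] 13.8
```

View pics/wrist6.png

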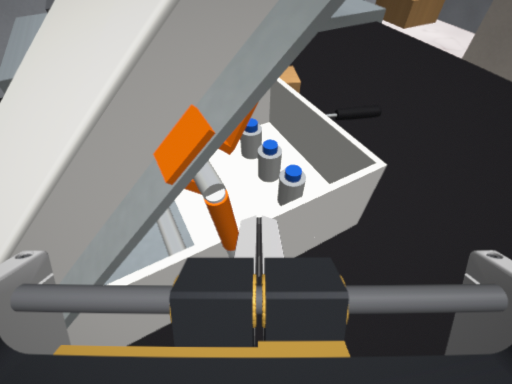

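```bash
python3 - <<'E'
from h import *
F0=np.load("F0.npy")
th=1.709
for i in range(4):
    th+=.008
    arm.move_l(tcp(th),TR,v=.02); o=arm.observe(); f=o["wrist_force"]-F0; a=np.linalg.norm(f)
    print(round(th,3),o["t"],f,round(a,1))
    if a>20: print("stop");break
# rod angle candidates
R,p=o["orientation"],o["position"]
for t in (1.55,1.6,1.65,1.7,1.75): print(t,wproj(p,R,m2w([[.01-.19*np.cos(t),.17,.05+.19*np.sin(t)],[.01-.15*np.cos(t),.17,.05+.15*np.sin(t)]])).round(0).tolist())
im=arm.read_camera("wrist"); cv2.imwrite("pics/wrist7.png",cv2.resize(im[80:280,120:380,::-1],None,fx=3,fy=3,interpolation=cv2.INTER_CUBIC))
im=arm.read_camera("side"); cv2.imwrite("pics/side7.png",im[:,:,::-1])
E
```

```text
1.717 21.25 [-15.9572   3.9714   6.8599] 17.8
1.725 21.5 [-19.1901   3.9462   6.9403] 20.8
stop
1.55 [[259.0, 173.0], [257.0, 218.0]]
1.6 [[242.0, 179.0], [246.0, 222.0]]
1.65 [[225.0, 186.0], [235.0, 228.0]]
1.7 [[207.0, 195.0], [224.0, 233.0]]
1.75 [[190.0, 204.0], [213.0, 239.0]]
```

View pics/wrist7.png

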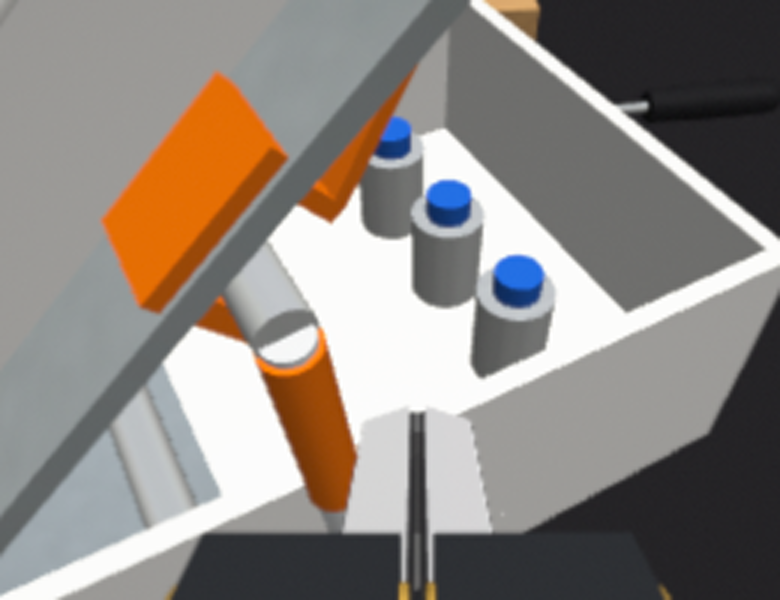

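```bash
python3 - <<'E'
from h import *
F0=np.load("F0.npy")
for e in (-.006,-.014,-.03):
    arm.move_l(tcp(1.725,e),TR,v=.04); o=arm.observe(); print(e,o["t"],o["wrist_force"]-F0)
im=arm.read_camera("wrist"); cv2.imwrite("pics/wrist8.png",cv2.resize(im[80:280,120:380,::-1],None,fx=3,fy=3,interpolation=cv2.INTER_CUBIC))
E
```

```text
-0.006 21.9 [-2.8173 -0.3999 -0.3713]
-0.014 22.25 [-0.5099  0.6077 -0.5363]
-0.03 22.8 [-1.6981  0.4903  0.1234]
```

View pics/wrist8.png

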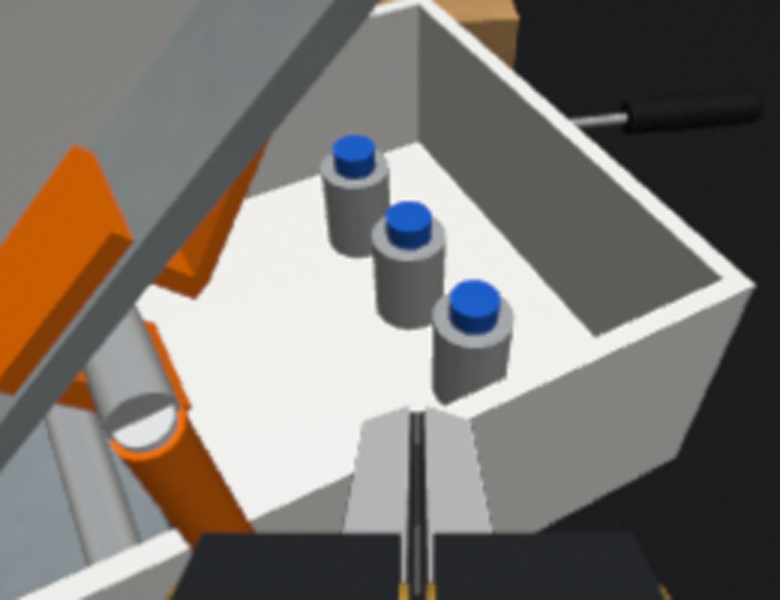

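```bash
python3 - <<'E'
from h import *
a=tcp(1.725,-.03)
arm.move_l(a-TR[:,2]*.13,TR,v=.15)
arm.move_l(a-TR[:,2]*.13+[-.05,0,-.0],TR,v=.15)
arm.wait(.5)
for n in ("wrist","side"):
    im=arm.read_camera(n)
    if n=="wrist": im=cv2.resize(im[20:240,60:360],None,fx=2.6,fy=2.6,interpolation=cv2.INTER_CUBIC)
    cv2.imwrite(f"pics/{n}9.png",im[:,:,::-1])
o=arm.observe();print(o["t"],o["wrist_force"])
E
```

```text
24.95 [ 0.0058 -0.3798  0.1124]
```

View pics/wrist9.png

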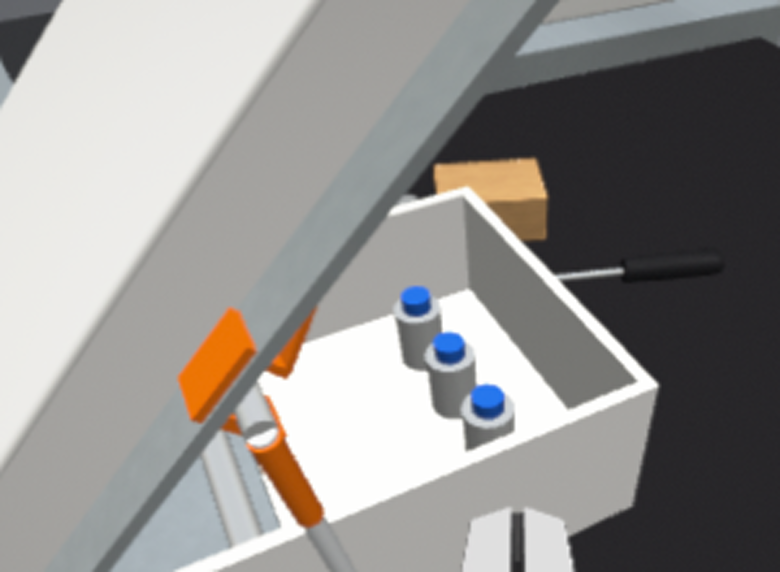

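View pics/side9.png

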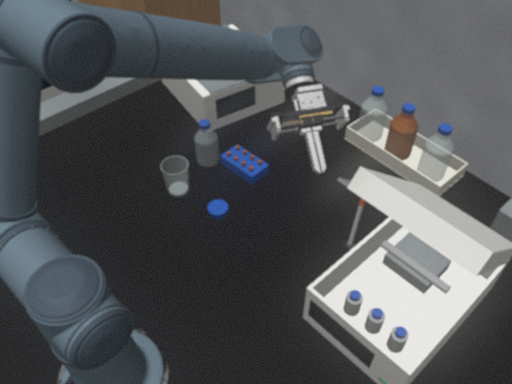

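```bash
python3 - <<'E'
from h import *
o=arm.observe();R,p=o["orientation"],o["position"]
i1=arm.read_camera("wrist");arm.wait(.7);i2=arm.read_camera("wrist")
print("still:",np.abs(i1.astype(int)-i2)[:230].mean(), np.abs(i1.astype(int)-i2)[:230].max())
pr=lambda X:wproj(p,R,m2w(X))
z=lambda q:(np.array(q)/2.6+[60,20])
# rod end
s=least_squares(lambda t:(pr([[.01-.195*np.cos(t[0]),.17,.05+.195*np.sin(t[0])]])[0]-z((262,434))),[1.68]);th=s.x[0];print("th",th,s.fun)
# clamp outer top edge corners: hood (x,y=.158,z~.008): (198,418),(255,350); 
def hp(D,y,zz,ph): return [.17-D*np.cos(ph)+zz*np.sin(ph), y, .125+D*np.sin(ph)+zz*np.cos(ph)]
obs=z([(198,418),(255,350)])
s=least_squares(lambda v:(pr([hp(v[0]-.016,.158,.009,v[1]),hp(v[0]+.016,.158,.009,v[1])])-obs).ravel(),[.186,.7]);print("D,phi",s.x,s.fun)
D,ph=s.x
so=np.array(hp(D,.1445,-.006,ph)); pin=np.array([.01-.19*np.cos(th),.1445,.05+.19*np.sin(th)])
print("pin-socket mm",(pin-so)*1e3,np.linalg.norm(pin-so)*1e3)
E
```

```text
still: 0.7580446105072464 89
th 1.673414679301489 [-2.0736 -4.7274]
D,phi [0.1863 0.7098] [ 0.8789  0.1182 -0.7614 -0.0712]
pin-socket mm [ 4.6655  0.     -2.8541] 5.469307698496067
```

```bash
python3 - <<'E'
from h import *
a=cv2.imread("pics/side9.png")[:,:,::-1].astype(int); b=arm.read_camera("side").astype(int)
d=np.abs(a-b).max(2)[160:384,325:]; print(d.max(),d.mean(),(d>25).sum(),arm.observe()["t"],arm.observe()["wrist_force"])
d=np.abs(a-b).max(2)[100:230,150:270]; print(d.max())
s0=cv2.imread("pics/side0.png")[:,:,::-1].astype(int); print("bystanders vs start",(np.abs(s0-b).max(2)[110:230,150:270]>40).sum())
E
```

```text
24 3.472092245989305 0 25.8 [-0.2239  0.3708  0.3938]
25
bystanders vs start 16
```

Hood and rod are at rest, and the bystanders match the start picture apart from a few noise pixels.

```bash
python3 -c "
from rig import arm
arm.close_job()"
```

```text
the job is handed in; nothing more can be done
```

The hood is propped open on its rod with the pin in the shoe's pocket. I handed the job in at about 26 s of the 53 s allowed. `close_job` gives no verdict, so success is judged from my own checks below.

**What I did:** I pushed the rod up from below with the closed fingers, about 135 mm from its pivot. The push peaked at about 18 N on the ramp, then fell to 3.5 N as the pin passed the crest. I pushed on until the force rose steeply at the rear wall, stopped at about 21 N, and backed the arm clear.

**Last checks:**
- **Pin:** it sits about 5.5 mm from the socket point, on the rear-wall side, against the 10 mm limit. That is a camera estimate; the rod-end fit behind it was off by up to about 5 pixels. After I let go the pin stayed near the rear wall and did not settle against the front wall as described.
- **Hood:** it is open about 0.71 rad and stays up with the arm clear. I did not measure its load on the rod directly.
- **At rest:** two side-camera pictures, taken just after the release and just before hand-in, differ only by image noise. A repeat wrist-camera comparison had some isolated larger differences, which I put down to noise or arm jitter.
- **Arm and bystanders:** wrist force is about 0 N, so the arm touches nothing. The bystanders look unmoved from the start picture; 16 pixels around them differ, which I read as noise.

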